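# Latch the sample carrier into its travel dock

## Robot

A 6-joint arm with a two-finger parallel gripper is mounted at the origin on a cart in front of the work surface, level with it; the furniture and walls round the work are solid. World frame = base frame: x ahead of the robot, y to its left, z up, the work surface at z = 0. Lengths are in m, angles in rad, forces in N, time in s.
With the tool pointing down it reaches from about 0.25 to 0.775 m from the base axis. Payload 4 kg.
Tool frame: the origin (TCP) lies at the very end of the fingers, on their centre line; the grasp point (between the pads) lies 19 mm behind it; z points along the fingers, y is the line along which they close (so a half turn about z gives the same grasp; the last joint's range is limited). The gripper opens to 94 mm and grips with 3 to 60 N. Pads are 16 mm wide; open, the fingers measure 119 mm over their backs; the gripper's body (75 mm by 177 mm) begins 78 mm behind the grasp point.
Start: joints at [1.182, 0.087, 1.371, -0, 1.684, -0.103], TCP at [0.155, 0.528, 0.206] pointing down, gripper open.
Joint ranges: [-3.1, 3.1], [-0.76, 2.03], [0.27, 2.55], [-1.08, 4.22], [0.17, 2.65], [-2.57, 2.57]. Speed limits (rad/s): [2.79, 2.79, 3.14, 3.14, 3.14, 3.14].

## Interface

Orientations are given as [roll, pitch, yaw] about the fixed x, y, z axes, in that order (R = Rz(yaw) Ry(pitch) Rx(roll)).
In Python, from bench import robot, snapshot, finder gives the robot as it stands.
- The arm moves only by the tool drive_tool, never from a script. Its argument "deltas" is text: rows parted by semicolons, each of 7 numbers parted by spaces: the shift along the tool's x, y, z each as a share of 100 mm, from -1 to 1, then the turn, a rotation vector about the tool's x, y, z each as a share of 90 degrees, from -1 to 1, then the finger opening in mm, from 0 to 94. In form: tx ty tz rx ry rz gripper; .... A call has 1 to 5 rows; each row is the pose to reach, as a shift and turn from the pose commanded when the call began, along the tool's axes at that moment; what a row does not reach only later rows make up. A row lasts 1/10 s, in which the tool goes at most 50 mm and 8.59 degrees, less where a joint would pass 70% of its speed; a pose out of reach is approached as far as the arm can. A call with a number of a shift or a turn outside -1 to 1 is refused whole. A call with a gripper value outside its range is refused whole. The fingers move at their own pace and stop on an object; the grip force is fixed at half the most. Time passes only in rows, so rows that repeat a pose let the fingers close. It gives the time, the measured TCP pose, the force, the opening and the grip force at its end, in the units of the state.
- robot.get_obs(): the state, without advancing time (a new reading comes with each control period).
- snapshot(name): name is "scene" or "side" or "wrist"; returns a dict with "img" (384x512x3 uint8, red, green, blue), "fx", "fy", "cx", "cy" (pixels), "T" (4x4, takes a point from camera to world coordinates); the wrist camera has in their place "hand_eye" (4x4, takes a point from camera to tool coordinates, whose origin is the TCP and whose axes are the flange's). Camera axes: x right, y up, looking along -z (the intrinsics and any distortion apply to the point x, -y, -z); pixel columns grow to the right and rows downward; lengths in m; the calibration is good to about 2 mm. A picture is of the moment at which its call begins: read the wrist's pose just before it. There is no depth.
- robot.close_job(): hands the job in; it is judged then, once.
Trained networks look in the newest picture that a camera, given by its name, has taken for a name from the list of things; names that differ only in an ending like _2 or _b are one class to them, and where a whole thing is asked for, a point or a joint stands for the part that bears it (a point fixed in the world has none). Each returns a list of dicts, best first, with "confidence" (0 to 1); they miss things now and then, are a little off and sometimes report something else, mostly with a low value. They report only what shows in the picture. A call takes as long as a camera call.
- finder.look_for(camera, thing): "xy" ([column, row] in pixels, amid what is visible of it).
- finder.masks_of(camera, thing): "region" (384x512 bool, what is visible of it) and "xy" ([column, row] in pixels, amid what is visible of it).
- finder.landmark_of(camera, thing): "xy" ([column, row] in pixels: a listed point, or the origin of a listed thing).
The state is a dict: "time": time; "joint_positions": joint angles; "qvel": joint speeds; "joint_torque": joint torques, N m; "tool_pos": TCP position; "ee_rot": TCP orientation; "wrist_force": force on the tool from outside, world axes, zero at the start; "wrist_torque": the same for the moment, N m; "width": finger opening in m; "finger_force": force on a finger pad.
Only numpy, scipy, OpenCV 4.12 (cv2) and the standard library are available. Lean on these libraries where they do the work, as an engineer would, in place of code of your own. Each camera call takes 0.05 s, during which the arm holds its last target. There are 200 camera calls.

## Task

The lab is about to drive off: take the sample carrier by its handle, set it in the open mouth of the travel dock and slide it fully home against the buffer, so that its own front edge lifts the hinged catch and the catch drops fully down behind it; keep the gripper off the catch. Then, still holding the handle, tug it gently back against the dropped catch to feel that it holds, and let go, leaving the carrier flat and latched. Keep it upright, push and pull with a light hand and without jamming it in the rails (5 to 10 N is plenty; 15 N on the catch or the buffer is too much), and leave everything else where it stands.

Things in the scene. Friction and masses are not known exactly. Their poses are not given: they have to be found in the camera images.
- carrier_grip (a point): Centre of the sample carrier's handle bar: bar 56 long (carrier y), 10 thick (x), 12 tall, 89 above the carrier's underside; grip it across its 10 mm. Carrier: slippery grey plastic plate 100 (x) x 84 (y) x 12 (friction 0.25), white tube block 90 x 44 (top 34, tubes to 55 above the underside). Symmetric: either end may lead. 0.25 to 0.5 kg
- dock: Base plate of the travel dock, fixed, 292 x 136 x 4, grey. Origin on the worktop; x = way the carrier slides in, y = left, z up; plate from x -180 (mouth) to +112, top at z 4. On it an aluminium lane (two rails, catch, end stop) is clamped in slots, shifted along x by an unmeasured S between -15 and +15 mm: find the end by feel. The latched carrier's centre lies at x S to S+4, y 0
- lane_axis (a point): Point on the dock's centre line, axes as the dock (dock x 0, y 0, z 4). Rails: inner faces y +-44 (2 mm clearance a side) from x S-95 on, flared to +-58 at S-164, 14 to 22 mm high. From x S-36 to S+53 lips reach 6 mm over the carrier's plate, 2 mm above it, so it must slide in. A carrier set down with its centre at x below -150 is clear of the catch
- catch (a joint): Angle (rad) of the dark steel gravity catch on the dock's right: 0 = fully down, 0.2 to 0.26 = lying on the carrier's plate. Hinge pin along y at dock x S-100, z 16; 0.1 kg, falls by itself. The plate's front edge meets its sloped underside with the carrier's centre at about S-122; 2 to 5 N lift it. It drops at about S+1.3. Its tab (x S-80, y -58) reaches 50 mm above the worktop, 55 lifted
- buffer (a joint): Compression (m) of the rubber buffer on the end stop, an 18 mm disc facing the carrier, 11 above the worktop: 0 free, 0.0025 = solid; 4.5 N per mm. The plate touches it when the carrier's centre is at dock x S+1.5. The reading is too coarse to go by
- bottle_buffer: bystander: white reagent bottle, 50 x 50 x 115, origin at its underside
- petri_dish: bystander: petri dish, 56 x 56 x 15, origin at its underside
- beaker: bystander: plastic beaker, 75 x 75 x 93, origin at its underside
- bottle_lysis: bystander: small brown bottle, 44 x 44 x 88, origin at its underside
- bench_timer: bystander: small white bench timer, 68 x 62 x 19, origin at its underside
- mouse: bystander: computer mouse, 110 x 62 x 40, origin at its underside

How it is judged:
On the way, in this order (a step that is already met when the one before it is completed fails the run):
1. the carrier's front edge, in the mouth of the lane, lifts the catch (value of joint catch above 0.12 rad and contact force between carrier and catch above 0.1 N and x of carrier_grip in the frame of catch between -0.03 and 0.09 m), for 0.1 s.
2. the carrier is home against the buffer with more than 2 N and the catch has dropped fully behind it (value of joint catch below 0.05 rad and x of carrier_grip in the frame of catch above 0.097 m and contact force between carrier and buffer above 2 N), for 0.2 s.
3. the carrier is pulled back against the dropped catch with more than 3 N (value of joint catch below 0.05 rad and x of carrier_grip in the frame of catch above 0.096 m and contact force between carrier and catch above 3 N), for 0.2 s.
At the end, for the whole second after the job is handed in: the carrier lies flat (tilt under 0.05 rad, at most 4 mm off the base plate), its centre 96 to 107 mm past the catch's hinge pin (its tail at the toe or just inside) and within 6 mm of the lane's centre line, the catch fully down behind it (under 0.05 rad), at rest and released (value of joint catch below 0.05 rad and x of carrier_grip in the frame of catch between 0.096 and 0.107 m and y of carrier_grip in the frame of catch between 0.052 and 0.064 m and angle between carrier_grip's own z axis and vertical below 0.05 rad and z of carrier_grip in the frame of dock below 0.097 m and linear speed of carrier below 0.01 m/s and contact force between the fingers and carrier below 0.1 N); the robot touches nothing.
It fails at once if the robot touches the catch (contact force between any of the arm, the fingers and catch above 0.5 N).
It fails at once if the carrier is forced against the catch or the end buffer with more than 15 N (contact force between carrier and catch above 15 N or contact force between carrier and buffer above 15 N).
It fails at once if the carrier is jammed against the lane's rails and lips, catch and stop, with more than 40 N in all (contact force between carrier and lane above 40 N).
It fails at once if the carrier is tipped by more than 0.4 rad (angle between carrier_grip's own z axis and vertical above 0.4 rad).
It fails at once if a bystander is shoved by more than 2 cm (distance of any of bottle_buffer, petri_dish, beaker, bottle_lysis, bench_timer, mouse from where it was at the start of the episode above 0.02 m).
It also fails if it takes over 72 s, if anything falls off the work surface, if the arm or the gripper's body presses on something with over 40 N, if the wrist force passes 120 N, or if a joint passes its speed limit or range.

## Working session

There is one attempt and no reset: what is moved stays moved. The work goes in short steps, Python scripts to look and compute and a tool call to move; the robot and the scene stay as the last step left them, time stands still between calls to the robot, and variables do not carry over. Pictures are saved under pics/ and viewed, at most 10 in all, crops included, and the job is handed in when it is done.

Besides the shell and the picture viewer there is one more tool, called after ">>>" in YAML: its name, and indented under it one key for each argument. drive_tool: Moves the arm, as the interface text tells. Shift numbers are shares of 100 mm and turn numbers shares of 90 degrees, none past 1 either way. Its arguments: {"type":"object","properties":{"deltas":{"type":"string"}},"required":["deltas"]}

```bash
mkdir -p pics
cat > h.py <<'E'
import numpy as np, cv2
from scipy.spatial.transform import Rotation as Rn
from bench import robot, snapshot, finder
def pose():
    o=robot.get_obs(); T=np.eye(4); T[:3,3]=o["tool_pos"]; T[:3,:3]=Rn.from_euler('xyz',o["ee_rot"]).as_matrix(); return T
def ray(s,xy,Tt=None):
    T=s["T"] if "T" in s and s["T"] is not None else Tt@np.array(s["hand_eye"])
    T=np.array(T); d=np.array([(xy[0]-s["cx"])/s["fx"],-(xy[1]-s["cy"])/s["fy"],-1]); return T[:3,3],T[:3,:3]@d
def atz(s,xy,z,Tt=None):
    o,d=ray(s,xy,Tt); return o+d*(z-o[2])/d[2]
def tri(rays):
    A=0;b=0
    for o,d in rays:
        d=d/np.linalg.norm(d);P=np.eye(3)-np.outer(d,d);A=A+P;b=b+P@o
    return np.linalg.solve(A,b)
def save(s,n): cv2.imwrite(f"pics/{n}.png",cv2.cvtColor(s["img"],cv2.COLOR_RGB2BGR))
E
python3 - <<'E'
from h import *
np.set_printoptions(precision=3,suppress=True)
o=robot.get_obs();print(o["tool_pos"],o["ee_rot"],o["time"])
im=[]
for c in ["scene","side","wrist"]:
    Tt=pose(); s=snapshot(c); save(s,c); print(c,[k for k in s if k!="img"]); im.append(s["img"])
    for t in ["carrier_grip","dock","lane_axis","catch","bottle_buffer","petri_dish","beaker","bottle_lysis","bench_timer","mouse"]:
        r=finder.landmark_of(c,t)[:2]
        z={"carrier_grip":.089,"lane_axis":.004,"catch":.016}.get(t,0)
        for q in r: print(c,t,np.round(q["xy"],1),round(q["confidence"],2),atz(s,q["xy"],z,Tt))
cv2.imwrite("pics/a.png",cv2.resize(np.hstack(im[:2])[:,:,::-1],(800,300)))
E
```

```text
[0.155 0.527 0.204] [-3.139 -0.     2.856] 0.0
scene ['fx', 'fy', 'cx', 'cy', 'T']
scene carrier_grip [228.4 273.5] 0.95 [0.525 0.45  0.089]
scene dock [229.5 209.3] 0.76 [0.631 0.201 0.   ]
scene lane_axis [232.2 209.8] 0.72 [0.622 0.203 0.004]Traceback (most recent call last):
  File "<stdin>", line 8, in <module>
ValueError: it knows: beaker, bench_timer, bottle_buffer, bottle_lysis, carrier_grip, dock, lane_axis, mouse, petri_dish
```

View pics/scene.png

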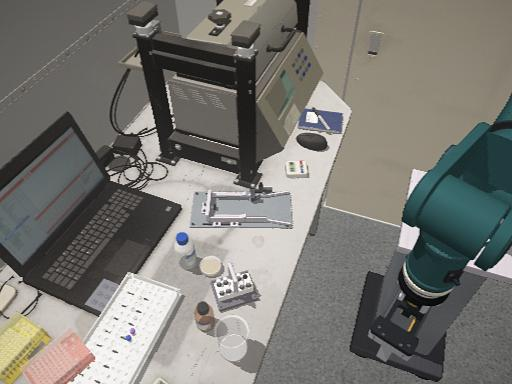

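The scene view shows the dock at about (242,210) with its mouth toward the robot, at the right. The catch tab is at about (258,190) and the carrier handle at about (232,272). The beaker at (232,338) and brown bottle at (204,316) stand beside the carrier, with the petri dish at (210,267).

Run:
```python
from h import *
np.set_printoptions(precision=3,suppress=True)
for c in ["scene","side","wrist"]:
    Tt=pose(); s=snapshot(c); save(s,c)
    for t in ["carrier_grip","dock","lane_axis","bottle_buffer","petri_dish","beaker","bottle_lysis","bench_timer","mouse"]:
        r=finder.landmark_of(c,t)[:1]
        z={"carrier_grip":.083,"lane_axis":.004}.get(t,0)
        for q in r: print(c,t,np.round(q["xy"],1),round(q["confidence"],2),atz(s,q["xy"],z,Tt))
    if c!="wrist":
        for t in ["carrier_grip","dock"]:
            m=finder.masks_of(c,t)
            if m:
                ys,xs=np.nonzero(m[0]["region"])
                p=np.array([atz(s,(x,y),.004,Tt)[:2] for x,y in zip(xs,ys)],np.float32)
                print(c,t,len(xs),cv2.minAreaRect(p), cv2.boxPoints(cv2.minAreaRect(p)))
```

```text
scene carrier_grip [230.5 269.3] 0.66 [0.526 0.434 0.083]
scene dock [229.6 209.2] 0.78 [0.631 0.2   0.   ]
scene lane_axis [229.8 211.6] 0.63 [0.626 0.211 0.004]
scene bottle_buffer [188.1 261.5] 0.61 [0.665 0.406 0.   ]
scene petri_dish [209.5 267.5] 0.82 [0.604 0.403 0.   ]
scene beaker [232.3 348.3] 0.8 [0.465 0.581 0.   ]
scene bottle_lysis [204.6 322.7] 0.84 [0.551 0.547 0.   ]
scene bench_timer [295.5 171.1] 0.71 [ 0.496 -0.018  0.   ]
scene mouse [311.1 144.1] 0.67 [ 0.484 -0.159  0.   ]
scene carrier_grip 1403 ((0.5307015180587769, 0.42868897318840027), (0.10475117713212967, 0.12903189659118652), 39.07068634033203) [[0.449 0.446]
 [0.531 0.346]
 [0.612 0.412]
 [0.531 0.512]]
scene dock 2508 ((0.6007929444313049, 0.18914172053337097), (0.2917577028274536, 0.13728883862495422), 20.36745262145996) [[0.44  0.203]
 [0.488 0.074]
 [0.761 0.176]
 [0.714 0.304]]
side dock [247.1 211.6] 0.59 [0.626 0.189 0.   ]
side lane_axis [245.9 212. ] 0.96 [0.63  0.196 0.004]
side bottle_buffer [230.2 263.2] 0.71 [0.666 0.407 0.   ]
side petri_dish [254.9 264.3] 0.83 [0.597 0.411 0.   ]
side beaker [309.3 319.1] 0.83 [ 0.463  0.579 -0.   ]
side bottle_lysis [274.3 304.3] 0.64 [0.547 0.539 0.   ]
side bench_timer [282.3 177.6] 0.78 [ 0.503 -0.     0.   ]
side mouse [285.  152.2] 0.78 [ 0.484 -0.176  0.   ]
side carrier_grip 1038 ((0.5167392492294312, 0.43185457587242126), (0.1185135617852211, 0.11371013522148132), 48.31507110595703) [[0.435 0.425]
 [0.52  0.35 ]
 [0.599 0.438]
 [0.514 0.514]]
side dock 1853 ((0.5985469222068787, 0.19444873929023743), (0.3014281988143921, 0.14269357919692993), 18.680706024169922) [[0.433 0.214]
 [0.479 0.079]
 [0.764 0.175]
 [0.718 0.31 ]]
wrist beaker [341. 336.] 0.84 [0.461 0.58  0.   ]
wrist bottle_lysis [343.  337.6] 0.55 [0.465 0.583 0.   ]
```

View pics/side.png

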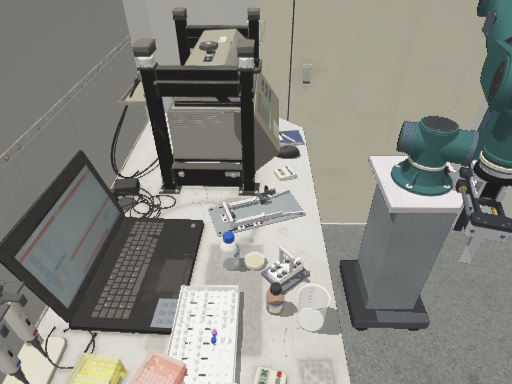

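View pics/wrist.png

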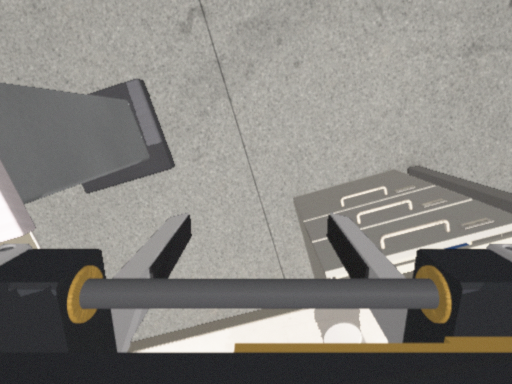

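The side view shows the carrier at (287,268) with its handle, and the dock at (255,212) with its mouth at the right. The wrist view is mostly floor, with the beaker at about (341,336).

Run:
```python
from h import *
np.set_printoptions(precision=3,suppress=True)
s=snapshot("scene"); t=snapshot("side"); w=snapshot("wrist")
a=cv2.resize(s["img"][245:325,190:270],(400,400),interpolation=3); b=cv2.resize(t["img"][230:310,245:325],(400,400),interpolation=3)
cv2.imwrite("pics/z.png",np.hstack([a,b])[:,:,::-1])
print(w["hand_eye"],w["fx"],w["cx"],w["cy"])
print("leg",atz(s,(238,186),0),atz(s,(262,178),0), atz(t,(245,190),0))
```

```text
[[-0.001  0.969  0.248  0.072]
 [ 1.     0.     0.001  0.   ]
 [ 0.001  0.248 -0.969 -0.18 ]
 [ 0.     0.     0.     1.   ]] 276.869517482743 258.7706303494583 189.1059526547101
leg [0.643 0.106 0.   ] [0.585 0.048 0.   ] [0.637 0.075 0.   ]
```

View pics/z.png

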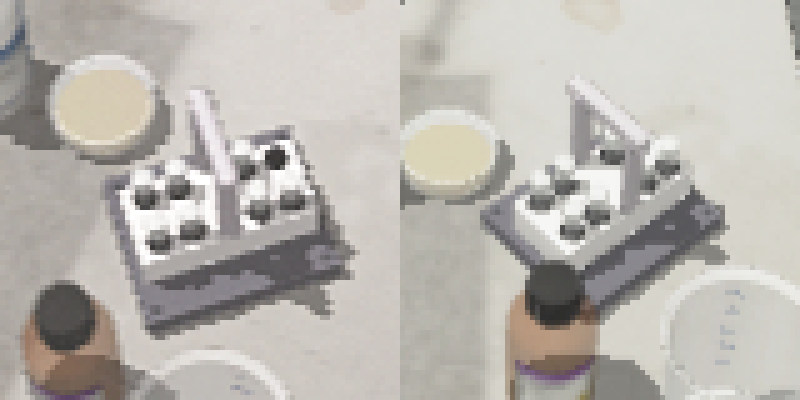

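Run:
```python
from h import *
np.set_printoptions(precision=3,suppress=True)
s=snapshot("scene"); t=snapshot("side")
c=np.array([atz(s,p,.012)[:2] for p in [(220,311),(260,296),(248,270.6),(211.6,282)]])
print("corners",c,c.mean(0),np.linalg.norm(np.diff(c,axis=0),axis=1))
for i in range(3): d=c[i+1]-c[i];print(np.degrees(np.arctan2(d[1],d[0])))
a=tri([ray(s,(229.4,264)),ray(t,(279.4,246))]);b=tri([ray(s,(235.6,280)),ray(t,(293,258))]);print(a,b,(a+b)/2,np.degrees(np.arctan2(*(b-a)[1::-1])))
for p in [(229.4,264),(235.6,280)]: print(atz(s,p,.095))
for p in [(279.4,246),(293,258)]: print(atz(t,p,.095))
```

```text
corners [[0.525 0.511]
 [0.449 0.44 ]
 [0.502 0.383]
 [0.577 0.446]] [0.513 0.445] [0.105 0.079 0.098]
-136.95731989602612
-46.70089631066471
40.514873845638846
[0.533 0.425 0.09 ] [0.501 0.461 0.088] [0.517 0.443 0.089] 131.19801678609707
[0.531 0.428 0.095]
[0.501 0.463 0.095]
[0.533 0.43  0.095]
[0.501 0.47  0.095]
```

>>> drive_tool:
  deltas: "-0.5 0.03 0 0 0 0 60; -1 0.06 0 0 0 0 50; -1 0.06 0 0 0 0 50; -1 0.06 0 0 0 0 50"

```text
time: 2.55
tool_pos: [0.2535, 0.5049, 0.2052]
ee_rot: [-3.141, -0.001, 2.853]
wrist_force: [-0.9, 0.1, 0.3]
width: 0.0652
finger_force: 0.0
```

>>> drive_tool:
  deltas: "-0.5 0.03 0 0 0 0 50; -1 0.06 0 0 0 0 50; -1 0.06 0 0 0 0 50; -1 0.06 0 0 0 0 50"

```text
time: 2.95
tool_pos: [0.3497, 0.4831, 0.2052]
ee_rot: [-3.141, -0.001, 2.856]
wrist_force: [0.1, -0.7, 0.1]
width: 0.0498
finger_force: 0.0
```

>>> drive_tool:
  deltas: "-0.5 0.03 0 0 0 0 50; -1 0.06 0 0 0 0 50; -1 0.06 0 0 0 0 50; -1 0.06 0 0 0 0 50"

```text
time: 3.35
tool_pos: [0.4466, 0.4612, 0.2052]
ee_rot: [-3.141, -0.002, 2.857]
wrist_force: [-0.2, 0.3, 0.3]
width: 0.0498
finger_force: 0.0
```

>>> drive_tool:
  deltas: "-0.4 0.03 0 0 0 0.09 50; -0.69 0.04 0 0 0 0.18 50; -0.69 0.04 0 0 0 0.27 50; -0.69 0.04 0 0 0 0.352 50; -0.69 0.04 0 0 0 0.352 50"

```text
time: 3.85
tool_pos: [0.5129, 0.4465, 0.2061]
ee_rot: [3.141, -0.001, 2.306]
wrist_force: [-0.2, -0.1, -0.0]
width: 0.0498
finger_force: 0.0
```

>>> drive_tool:
  deltas: "0 0 0 0 0 0 50; 0 0 0 0 0 0 50; 0 0 0 0 0 0 50"

```text
time: 4.15
tool_pos: [0.5146, 0.4453, 0.2058]
ee_rot: [3.141, -0.0, 2.305]
wrist_force: [-0.1, -0.2, -0.3]
width: 0.0502
finger_force: 0.0
```

Run:
```python
from h import *
np.set_printoptions(precision=4,suppress=True)
o=robot.get_obs();print(o["tool_pos"],np.degrees(o["ee_rot"]),o["time"],o["width"],o["wrist_force"],o["joint_positions"])
Tt=pose(); s=snapshot("wrist"); save(s,"w2"); np.savez("w2.npz",Tt=Tt)
for q in finder.landmark_of("wrist","carrier_grip"): print(q["xy"],q["confidence"],atz(s,q["xy"],.089,Tt))
```

```text
[0.5146 0.4453 0.2058] [179.9791  -0.0077 132.0674] 4.15 0.05015669201378138 [-0.0649 -0.1657 -0.3162] [ 0.63    0.3842  1.0121  0.0002  1.7449 -0.1042]
[261.0, 184.0] 0.73 [0.5151 0.4485 0.089 ]
```

View pics/w2.png

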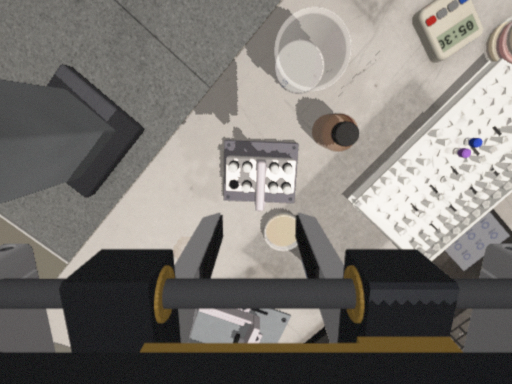

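The wrist view shows the carrier under the tool: handle bar from (262,163) to (260.5,209), plate corners at (226,140), (297,140), (296,202) and (222,201). The dock's right part shows at (240,325), and nothing stands close to the handle.

Run:
```python
from h import *
np.set_printoptions(precision=4,suppress=True)
Tt=pose(); s=snapshot("wrist"); Ti=np.linalg.inv(Tt)
def t(p,z): return (Ti@np.append(atz(s,p,z,Tt),1))[:2]*1000
for p in [(226,140),(297,140),(296,202),(222,201)]: print(t(p,.012))
g=cv2.cvtColor(s["img"],cv2.COLOR_RGB2GRAY)
for r in range(160,213,4): print(r,g[r,246:278].tolist())
for p in [(262,163),(260.5,209)]: print("bar",t(p,.095))
```

```text
[ 44.1116 -43.6911]
[44.0548 50.9713]
[-42.2987  52.4628]
[-40.7708 -51.8723]
160 [119, 115, 138, 203, 234, 246, 248, 248, 234, 220, 159, 118, 111, 120, 126, 124, 124, 127, 123, 134, 166, 173, 169, 174, 169, 175, 200, 206, 222, 234, 237, 227]
164 [186, 191, 185, 156, 114, 93, 183, 242, 248, 232, 166, 152, 181, 207, 221, 227, 230, 232, 221, 190, 169, 169, 158, 105, 64, 84, 105, 120, 134, 140, 121, 93]
168 [235, 237, 239, 234, 229, 211, 240, 248, 248, 221, 154, 156, 186, 213, 221, 226, 232, 229, 218, 196, 210, 239, 229, 149, 148, 189, 222, 232, 236, 236, 235, 234]
172 [212, 214, 200, 237, 248, 249, 249, 249, 249, 248, 209, 171, 192, 215, 222, 228, 233, 229, 220, 218, 244, 249, 249, 249, 249, 244, 234, 236, 240, 241, 240, 245]
176 [170, 173, 177, 219, 235, 245, 248, 249, 249, 247, 200, 169, 194, 216, 224, 228, 233, 227, 218, 226, 233, 234, 236, 246, 249, 249, 250, 249, 249, 249, 250, 250]
180 [59, 58, 68, 101, 138, 163, 172, 183, 223, 242, 198, 175, 200, 215, 225, 229, 234, 226, 206, 173, 167, 172, 171, 167, 154, 157, 206, 224, 227, 237, 235, 206]
184 [179, 174, 162, 138, 88, 73, 147, 1
[... 619 characters left out ...]
142, 143, 142, 138, 133, 130, 132, 130, 121, 123, 161, 193, 214, 223, 229, 234, 227, 210, 157, 133, 133, 130, 133, 130, 130, 134, 132, 130, 133, 129, 130, 130]
204 [201, 203, 200, 199, 200, 202, 200, 196, 179, 153, 169, 198, 217, 223, 230, 233, 225, 204, 207, 202, 199, 199, 198, 192, 192, 192, 191, 193, 194, 193, 189, 190]
208 [198, 200, 198, 199, 198, 201, 201, 200, 197, 172, 176, 202, 216, 225, 231, 232, 222, 194, 194, 198, 200, 199, 198, 197, 175, 167, 163, 139, 128, 123, 128, 125]
212 [205, 199, 199, 201, 201, 203, 200, 199, 203, 203, 202, 200, 198, 196, 200, 198, 198, 196, 192, 173, 140, 125, 122, 119, 120, 115, 120, 117, 119, 116, 112, 118]
bar [26.2819  3.4513]
bar [-24.9333   1.9105]
```

>>> drive_tool:
  deltas: "0.007 0.015 0.3 0 0 0.019 40; 0.007 0.015 0.6 0 0 0.019 40; 0.007 0.015 0.9 0 0 0.019 40; 0.007 0.015 0.9 0 0 0.019 40"

```text
time: 4.7
tool_pos: [0.5133, 0.4442, 0.1092]
ee_rot: [-3.13, -0.001, 2.273]
wrist_force: [-1.6, 0.8, 0.3]
width: 0.0401
finger_force: 0.0
```

>>> drive_tool:
  deltas: "0 0 0.25 0 0 0 40; 0 0 0.46 0 0 0 40; 0 0 0.46 0 0 0 40; 0 0 0.46 0 0 0 10; 0 0 0.46 0 0 0 0"

```text
time: 5.2
tool_pos: [0.5171, 0.4472, 0.0722]
ee_rot: [3.137, 0.0, 2.273]
wrist_force: [-0.6, -0.3, 0.1]
width: 0.0274
finger_force: 0.0
```

>>> drive_tool:
  deltas: "0 0 0 0 0 0 0; 0 0 0 0 0 0 0; 0 0 0 0 0 0 0; 0 0 0 0 0 0 0; 0 0 0 0 0 0 0"

```text
time: 5.7
tool_pos: [0.5163, 0.4466, 0.0709]
ee_rot: [3.14, 0.0, 2.273]
wrist_force: [-0.5, -1.1, 5.3]
width: 0.0096
finger_force: 30.0
```

>>> drive_tool:
  deltas: "0 0 -0.1 0 0 0 0; 0 0 -0.25 0 0 0 0; 0 0 -0.45 0 0 0 0; 0 0 -0.65 0 0 0 0; 0 0 -0.8 0 0 0 0"

```text
time: 6.2
tool_pos: [0.5162, 0.4466, 0.1512]
ee_rot: [3.14, 0.0, 2.273]
wrist_force: [-0.6, 0.2, -2.9]
width: 0.0096
finger_force: 30.0
```

>>> drive_tool:
  deltas: "-0.06 -0.09 0 0 0 0 0; -0.18 -0.25 0 0 0 0 0; -0.34 -0.46 0 0 0 0 0; -0.5 -0.68 0 0 0 0 0; -0.64 -0.87 0 0 0 0 0"

```text
time: 6.7
tool_pos: [0.4895, 0.339, 0.148]
ee_rot: [-3.139, -0.0, 2.273]
wrist_force: [0.3, -0.3, -3.5]
width: 0.0095
finger_force: 30.0
```

>>> drive_tool:
  deltas: "-0.13 -0.17 0 0 0 0 0; -0.26 -0.35 0 0 0 0 0; -0.39 -0.52 0 0 0 0 0; -0.52 -0.7 0 0 0 0 0; -0.64 -0.87 0 0 0 0 0"

```text
time: 7.2
tool_pos: [0.4644, 0.2343, 0.1482]
ee_rot: [-3.139, -0.0, 2.273]
wrist_force: [0.4, 0.5, -3.1]
width: 0.01
finger_force: 30.0
```

>>> drive_tool:
  deltas: "-0.13 -0.17 0 0 0 0.04 0; -0.26 -0.35 0 0 0 0.09 0; -0.4 -0.55 0 0 0 0.14 0; -0.55 -0.75 0 0 0 0.19 0; -0.64 -0.87 0 0 0 0.23 0"

```text
time: 7.7
tool_pos: [0.4389, 0.129, 0.1482]
ee_rot: [-3.139, 0.0, 1.908]
wrist_force: [-0.0, -0.7, -2.2]
width: 0.0098
finger_force: 30.0
```

>>> drive_tool:
  deltas: "0 0 0 0 0 0 0; 0 0 0 0 0 0 0; 0 0 0 0 0 0 0; 0 0 0 0 0 0 0; 0 0 0 0 0 0 0"

```text
time: 8.2
tool_pos: [0.4408, 0.1317, 0.1494]
ee_rot: [-3.141, -0.0, 1.913]
wrist_force: [-0.9, -0.1, -3.5]
width: 0.0093
finger_force: 30.0
```

Run:
```python
from h import *
np.set_printoptions(precision=4,suppress=True)
o=robot.get_obs();print(o["tool_pos"],np.degrees(o["ee_rot"]),o["time"],o["width"],o["wrist_force"],o["joint_positions"])
Tt=pose(); s=snapshot("wrist"); cv2.imwrite("pics/w3.png",cv2.resize(s["img"],(800,600),interpolation=2)[:,:,::-1])
for t,z in [("lane_axis",.004),("dock",0)]:
  for q in finder.landmark_of("wrist",t)[:1]: print(t,q["xy"],q["confidence"],atz(s,q["xy"],z,Tt))
```

```text
[0.4408 0.1317 0.1494] [-179.9924   -0.0116  109.6123] 8.2 0.009303404258934004 [-0.9119 -0.1138 -3.5157] [ 0.1669 -0.097   1.6654  0.0002  1.5734 -0.1754]
lane_axis [426.0, 176.3] 0.72 [0.628  0.2033 0.004 ]
dock [427.9, 178.5] 0.59 [0.634  0.2017 0.    ]
```

View pics/w3.png

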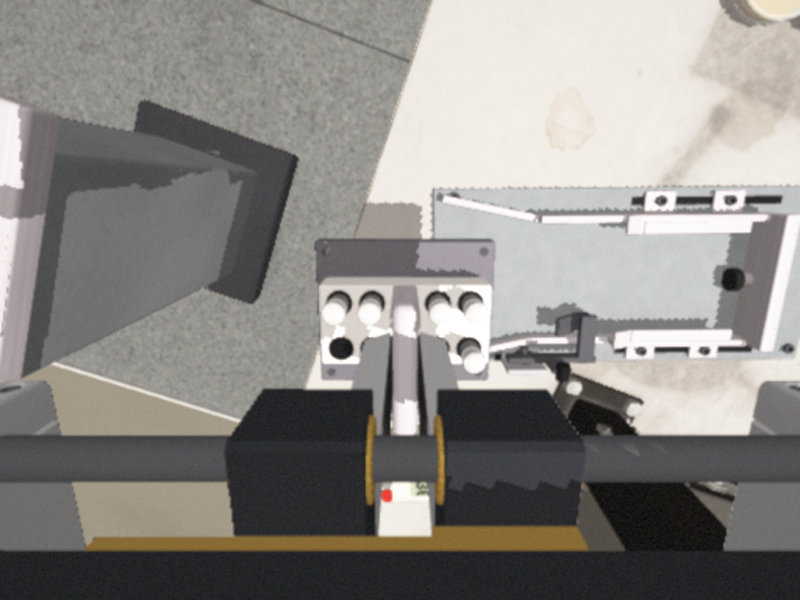

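The wrist view shows the carrier held over the mouth. The dock plate's left edge runs (435,188) to (798,186) and its right edge (530,363) to (790,358). The inner lip edges are at row 233 and row 332, the catch tab is at (585,335) and the buffer at (732,279).

Run:
```python
from h import *
np.set_printoptions(precision=1,suppress=True)
Tt=pose(); s=snapshot("wrist"); Ti=np.linalg.inv(Tt)
def t(n,p,z): print(n,(Ti@np.append(atz(s,np.array(p)*.64,z,Tt),1))[:2]*1000)
t("L0",(436,188),.004);t("L1",(798,186),.004);t("R0",(600,362),.004);t("R1",(790,358),.004)
t("lipL0",(632,234),.018);t("lipL1",(750,233),.018);t("lipR0",(620,332),.018);t("lipR1",(730,330),.018)
t("buf",(720,279),.011);t("stop",(755,279),.02)
t("flareL0",(440,200),.018);t("flareL1",(538,220),.018);t("tab",(585,315),.05)
u=Tt[2,3]-.070
for p in [(318,240),(494,240),(492,378),(322,378)]: t("carr",p,.012+u)
```

```text
L0 [69.9 23. ]
L1 [ 71.1 287. ]
R0 [-66.8 158. ]
R1 [-63.4 310.8]
lipL0 [ 37.9 163.2]
lipL1 [ 38.5 247.6]
lipR0 [-36.3 163.7]
lipR1 [-34.7 246.9]
buf [  3.3 237.4]
stop [  5.2 256.3]
flareL0 [61.8 25. ]
flareL1 [47.8 95. ]
tab [-13.  121.8]
carr [ 42.8 -47.6]
carr [42.7 49.2]
carr [-39.7  52.2]
carr [-39.7 -49.4]
```

>>> drive_tool:
  deltas: "-0.007 0.15 0 0 0 -0.008 0; -0.014 0.38 0 0 0 -0.008 0; -0.014 0.38 0.2 0 0 -0.008 0; -0.014 0.38 0.45 0 0 -0.008 0; -0.014 0.38 0.6 0 0 -0.008 0"

```text
time: 8.9
tool_pos: [0.4762, 0.1425, 0.0875]
ee_rot: [-3.139, -0.001, 1.925]
wrist_force: [0.3, 0.2, -3.7]
width: 0.0097
finger_force: 30.0
```

>>> drive_tool:
  deltas: "0 0 0.05 0 0 0 0; 0 0 0.1 0 0 0 0; 0 0 0.12 0 0 0 0; 0 0 0.12 0 0 0 0; 0 0 0.12 0 0 0 0"

```text
time: 9.4
tool_pos: [0.4776, 0.1427, 0.0784]
ee_rot: [3.14, 0.0, 1.924]
wrist_force: [-0.7, 0.3, -3.6]
width: 0.0098
finger_force: 30.0
```

Run:
```python
from h import *
np.set_printoptions(precision=4,suppress=True)
o=robot.get_obs();print(o["tool_pos"],np.degrees(o["ee_rot"]),o["wrist_force"],o["wrist_torque"])
Tt=pose(); s=snapshot("wrist"); cv2.imwrite("pics/w4.png",cv2.resize(s["img"],(800,600),interpolation=2)[:,:,::-1])
```

```text
[0.4776 0.1427 0.0784] [179.897    0.0135 110.2553] [-0.664   0.3402 -3.6331] [-0.0465  0.0654  0.0098]
```

View pics/w4.png

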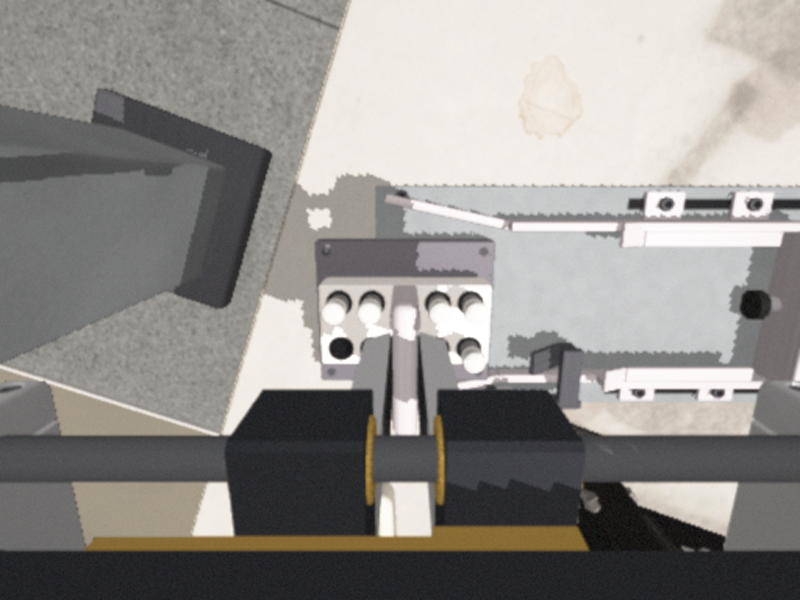

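The carrier sits low in the mouth, its plate edges at rows 240 and 378. The inner lip edges are at row 246 (x 625 to 780) and row 368 (x 610 to 752), the tab at (570,378) and the buffer at (745,304).

Run:
```python
from h import *
np.set_printoptions(precision=1,suppress=True)
Tt=pose(); s=snapshot("wrist"); Ti=np.linalg.inv(Tt)
g=cv2.cvtColor(s["img"],cv2.COLOR_RGB2GRAY)
for c in (405,450,490): print(c,"up",g[140:164,c].tolist())
for c in (400,435,470): print(c,"dn",g[228:248,c].tolist())
def t(n,p,z): print(n,(Ti@np.append(atz(s,np.array(p)*.64,z,Tt),1))[:2]*1000)
t("L0",(400,186),.004);t("L1",(798,185),.004);t("R1",(770,401),.004)
t("lipL0",(625,247),.018);t("lipL1",(778,246),.018);t("lipR0",(610,369),.018);t("lipR1",(750,368),.018)
t("buf",(742,304),.011);t("flare",(388,200),.018);t("fl1",(510,228),.018)
u=Tt[2,3]-.0705
for p in [(318,240),(494,240),(492,378),(322,378)]: t("carr",p,.012+u)
```

```text
405 up [130, 141, 190, 239, 247, 248, 247, 248, 248, 249, 248, 248, 248, 248, 248, 247, 246, 230, 197, 202, 203, 204, 207, 203]
450 up [127, 141, 198, 241, 248, 249, 251, 249, 247, 250, 251, 252, 251, 250, 250, 252, 250, 238, 207, 201, 201, 204, 204, 199]
490 up [147, 139, 188, 237, 246, 247, 248, 245, 241, 248, 249, 248, 248, 247, 248, 249, 246, 216, 131, 120, 122, 119, 122, 117]
400 dn [121, 121, 117, 122, 122, 120, 127, 174, 225, 232, 225, 222, 220, 222, 224, 220, 235, 250, 250, 248]
435 dn [125, 122, 121, 121, 120, 122, 138, 186, 237, 250, 250, 250, 250, 250, 250, 245, 244, 248, 249, 247]
470 dn [122, 124, 120, 120, 120, 122, 134, 183, 237, 249, 250, 248, 249, 249, 249, 247, 244, 246, 246, 245]
L0 [71.5 -2.6]
L1 [ 71.9 224.6]
R1 [-63.9 237.1]
lipL0 [ 38.4 123.1]
lipL1 [ 38.9 208.6]
lipR0 [-35.1 123.4]
lipR1 [-34.6 207.5]
buf [  3.4 200.6]
flare [64.2 -9. ]
fl1 [49.  58.3]
carr [ 42.7 -47.7]
carr [42.6 49.4]
carr [-40.   52.4]
carr [-39.9 -49.4]
```

>>> drive_tool:
  deltas: "0.005 0 0.01 0 0 -0.003 0; 0.005 0 0.02 0 0 -0.003 0; 0.005 0 0.03 0 0 -0.003 0; 0.005 0 0.03 0 0 -0.003 0; 0.005 0 0.03 0 0 -0.003 0"

```text
time: 10.0
tool_pos: [0.4769, 0.143, 0.0749]
ee_rot: [3.141, -0.0, 1.929]
wrist_force: [-1.6, -0.4, 0.9]
width: 0.0098
finger_force: 30.0
```

>>> drive_tool:
  deltas: "0 0 0.003 0 0 0 0; 0 0 0.006 0 0 0 0; 0 0 0.006 0 0 0 0; 0 0 0.006 0 0 0 0"

```text
time: 10.4
tool_pos: [0.4769, 0.143, 0.0749]
ee_rot: [3.141, 0.0, 1.929]
wrist_force: [-3.0, -0.6, 4.9]
width: 0.0098
finger_force: 30.0
```

>>> drive_tool:
  deltas: "0 0 -0.009 0 0 0 0; 0 0.05 -0.009 0 0 0 0; 0 0.1 -0.009 0 0 0 0; 0 0.15 -0.009 0 0 0 0; 0 0.2 -0.009 0 0 0 0"

```text
time: 10.9
tool_pos: [0.4957, 0.1506, 0.075]
ee_rot: [-3.141, -0.001, 1.929]
wrist_force: [-6.8, 0.1, 6.4]
width: 0.0097
finger_force: 30.0
```

>>> drive_tool:
  deltas: "0 0.03 0 0 0 0 0; 0 0.06 0 0 0 0 0; 0 0.09 0 0 0 0 0; 0 0.12 0 0 0 0 0; 0 0.15 0 0 0 0 0"

```text
time: 11.4
tool_pos: [0.5086, 0.1555, 0.0754]
ee_rot: [-3.139, -0.001, 1.929]
wrist_force: [-8.3, -0.3, 7.8]
width: 0.01
finger_force: 30.0
```

>>> drive_tool:
  deltas: "0 0 -0.01 0 0 0 0; 0 0 -0.015 0 0 0 0; 0 0 -0.015 0 0 0 0; 0 0 -0.015 0 0 0 0"

```text
time: 11.8
tool_pos: [0.5093, 0.1553, 0.0755]
ee_rot: [-3.141, -0.0, 1.929]
wrist_force: [-2.6, 0.4, -0.2]
width: 0.0095
finger_force: 30.0
```

Run:
```python
from h import *
np.set_printoptions(precision=4,suppress=True)
o=robot.get_obs();print(o["tool_pos"],np.degrees(o["ee_rot"]),o["wrist_force"],o["wrist_torque"])
```

```text
[0.5093 0.1553 0.0755] [-179.9401   -0.0268  110.5218] [-2.5716  0.4484 -0.2428] [ 0.1586  0.7523 -0.0328]
```

>>> drive_tool:
  deltas: "0 0.03 -0.003 0 0 0 0; 0 0.06 -0.003 0 0 0 0; 0 0.09 -0.003 0 0 0 0; 0 0.12 -0.003 0 0 0 0; 0 0.12 -0.003 0 0 0 0"

```text
time: 12.3
tool_pos: [0.5211, 0.1597, 0.0759]
ee_rot: [-3.141, -0.0, 1.929]
wrist_force: [-2.0, 1.1, -5.2]
width: 0.0095
finger_force: 30.0
```

Run:
```python
from h import *
np.set_printoptions(precision=4,suppress=True)
o=robot.get_obs();print(o["tool_pos"],np.degrees(o["ee_rot"]),o["wrist_force"],o["wrist_torque"])
s=snapshot("wrist"); cv2.imwrite("pics/w5.png",cv2.resize(s["img"],(800,600),interpolation=2)[:,:,::-1])
```

```text
[0.5211 0.1597 0.0759] [-179.9879   -0.0234  110.5378] [-1.9737  1.0704 -5.1644] [0.1515 0.508  0.0134]
```

View pics/w5.png

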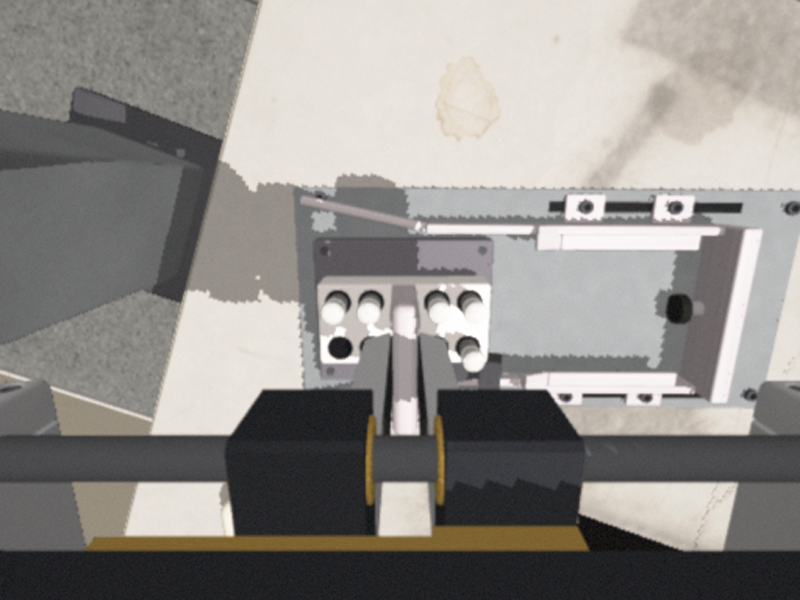

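The catch tab now shows at (488,370) beside the carrier's front. The lips run at row 250 (x 537 to 700) and row 373 (x 525 to 675), and the buffer is at (672,309).

Run:
```python
from h import *
np.set_printoptions(precision=2,suppress=True)
Tt=pose(); s=snapshot("wrist"); Ti=np.linalg.inv(Tt)
g=cv2.cvtColor(s["img"],cv2.COLOR_RGB2GRAY).astype(float)
def edge(c,a,b):
    d=np.gradient(g[a:b,c-2:c+3].mean(1)); i=np.argmax(abs(d[1:-1]))+1
    return a+i
for n,cs,a,b,z in [("lipL",(355,400,440),154,166,.022),("lipR",(345,390,430),232,246,.018),("railL",(275,300,330),146,156,.020),("plate",(215,250,290),148,158,.017)]:
    for c in cs:
        r=edge(c,a,b); print(n,c,r,(Ti@np.append(atz(s,(c,r),z,Tt),1))[:2]*1000)
t=lambda p,z:(Ti@np.append(atz(s,np.array(p)*.64,z,Tt),1))[:2]*1000
print(t((668,309),.011))
```

```text
lipL 355 159 [38.6  81.65]
lipL 400 159 [ 38.58 119.88]
lipL 440 160 [ 37.71 153.99]
lipR 345 238 [-35.77  80.06]
lipR 390 238 [-35.79 121.91]
lipR 430 238 [-35.8 159.1]
railL 275 149 [46.88 13.69]
railL 300 149 [46.87 34.92]
railL 330 149 [46.86 60.39]
plate 215 151 [ 44.88 -37.82]
plate 250 151 [44.86 -7.66]
plate 290 149 [46.55 26.76]
[  1.11 155.38]
```

>>> drive_tool:
  deltas: "0 0.04 0.002 0 0 0 0; 0 0.08 0.002 0 0 0 0; 0 0.12 0.002 0 0 0 0; 0 0.16 0.002 0 0 0 0; 0 0.2 0.002 0 0 0 0"

```text
time: 12.9
tool_pos: [0.5399, 0.1667, 0.0763]
ee_rot: [-3.141, -0.0, 1.929]
wrist_force: [-3.1, 1.2, -3.6]
width: 0.0097
finger_force: 30.0
```

>>> drive_tool:
  deltas: "0.003 0.04 0.003 0 0 0 0; 0.003 0.08 0.003 0 0 0 0; 0.003 0.12 0.003 0 0 0 0; 0.003 0.16 0.003 0 0 0 0; 0.003 0.2 0.003 0 0 0 0"

```text
time: 13.4
tool_pos: [0.5586, 0.1739, 0.0761]
ee_rot: [3.141, 0.0, 1.929]
wrist_force: [-1.1, 0.8, -4.2]
width: 0.01
finger_force: 30.0
```

>>> drive_tool:
  deltas: "0 0.04 0.001 0 0 0 0; 0 0.08 0.001 0 0 0 0; 0 0.12 0.001 0 0 0 0; 0 0.16 0.001 0 0 0 0; 0 0.2 0.001 0 0 0 0"

```text
time: 13.9
tool_pos: [0.5773, 0.1809, 0.076]
ee_rot: [3.141, 0.0, 1.929]
wrist_force: [-1.5, 0.0, -4.0]
width: 0.0095
finger_force: 30.0
```

>>> drive_tool:
  deltas: "0 0.04 0.001 0 0 0 0; 0 0.08 0.001 0 0 0 0; 0 0.12 0.001 0 0 0 0; 0 0.16 0.001 0 0 0 0; 0 0.2 0.001 0 0 0 0"

```text
time: 14.4
tool_pos: [0.5961, 0.1879, 0.0759]
ee_rot: [3.141, 0.0, 1.929]
wrist_force: [-1.7, -0.1, -4.6]
width: 0.0097
finger_force: 30.0
```

>>> drive_tool:
  deltas: "0 0.02 0.001 0 0 0 0; 0 0.04 0.001 0 0 0 0; 0 0.06 0.001 0 0 0 0; 0 0.08 0.001 0 0 0 0; 0 0.1 0.001 0 0 0 0"

```text
time: 14.9
tool_pos: [0.6052, 0.1913, 0.0758]
ee_rot: [3.141, 0.0, 1.929]
wrist_force: [-0.1, 0.2, -4.3]
width: 0.01
finger_force: 30.0
```

Run:
```python
from h import *
np.set_printoptions(precision=2,suppress=True)
o=robot.get_obs();print(o["wrist_force"],o["wrist_torque"])
Tt=pose(); s=snapshot("wrist"); Ti=np.linalg.inv(Tt); cv2.imwrite("pics/w6.png",cv2.resize(s["img"],(800,600),interpolation=2)[:,:,::-1])
print(Tt[:3,3])
g=cv2.cvtColor(s["img"],cv2.COLOR_RGB2GRAY).astype(int)
for r in (194,198,202): print(g[r,310:365].tolist(),)
for c in (315,330,345,360): print(c,(Ti@np.append(atz(s,(c,198),.011,Tt),1))[:2]*1000)
```

```text
[-0.12  0.19 -4.26] [ 0.03  0.28 -0.04]
[0.61 0.19 0.08]
[248, 254, 254, 252, 218, 186, 188, 188, 192, 191, 193, 193, 192, 187, 161, 129, 114, 113, 115, 113, 108, 72, 32, 26, 19, 32, 35, 42, 42, 43, 44, 61, 112, 131, 134, 136, 135, 136, 137, 132, 120, 110, 106, 106, 101, 104, 104, 109, 142, 199, 239, 247, 247, 247, 247]
[252, 248, 251, 242, 188, 178, 187, 189, 190, 189, 189, 190, 191, 191, 184, 144, 118, 111, 116, 111, 104, 63, 27, 23, 25, 25, 41, 46, 46, 48, 47, 60, 112, 136, 140, 143, 143, 143, 139, 139, 128, 111, 102, 100, 106, 104, 107, 114, 162, 223, 243, 247, 246, 247, 247]
[252, 251, 251, 232, 196, 189, 189, 187, 189, 188, 189, 191, 191, 190, 183, 171, 156, 150, 129, 120, 115, 76, 37, 22, 21, 30, 40, 40, 46, 44, 42, 59, 97, 108, 109, 108, 103, 106, 109, 108, 105, 104, 101, 105, 104, 107, 104, 130, 188, 234, 246, 247, 247, 246, 246]
315 [ 0.99 51.67]
330 [ 0.98 65.48]
345 [ 0.98 79.3 ]
360 [ 0.97 93.11]
```

>>> drive_tool:
  deltas: "0 0.02 0 0 0 0 0; 0 0.04 0 0 0 0 0; 0 0.06 0 0 0 0 0; 0 0.08 0 0 0 0 0; 0 0.09 0 0 0 0 0"

```text
time: 15.45
tool_pos: [0.614, 0.1944, 0.0759]
ee_rot: [3.141, 0.001, 1.929]
wrist_force: [-0.5, -0.1, -3.6]
width: 0.0094
finger_force: 30.0
```

>>> drive_tool:
  deltas: "0 0.01 0 0 0 0 0; 0 0.02 0 0 0 0 0; 0 0.03 0 0 0 0 0; 0 0.03 0 0 0 0 0"

```text
time: 15.85
tool_pos: [0.6165, 0.1956, 0.0759]
ee_rot: [3.141, 0.0, 1.929]
wrist_force: [0.4, -0.3, -5.0]
width: 0.0095
finger_force: 30.0
```

>>> drive_tool:
  deltas: "0 0.008 0 0 0 0 0; 0 0.015 0 0 0 0 0; 0 0.02 0 0 0 0 0; 0 0.02 0 0 0 0 0"

```text
time: 16.25
tool_pos: [0.6182, 0.1963, 0.0758]
ee_rot: [3.141, -0.0, 1.929]
wrist_force: [-0.6, -0.5, -4.4]
width: 0.0097
finger_force: 30.0
```

>>> drive_tool:
  deltas: "0 0.005 0 0 0 0 0; 0 0.01 0 0 0 0 0; 0 0.01 0 0 0 0 0; 0 0.01 0 0 0 0 0"

```text
time: 16.65
tool_pos: [0.6191, 0.1966, 0.0758]
ee_rot: [3.141, -0.0, 1.929]
wrist_force: [0.7, 0.6, -4.1]
width: 0.0094
finger_force: 30.0
```

>>> drive_tool:
  deltas: "0 0.005 0 0 0 0 0; 0 0.01 0 0 0 0 0; 0 0.01 0 0 0 0 0; 0 0.01 0 0 0 0 0"

```text
time: 17.05
tool_pos: [0.6201, 0.1969, 0.0758]
ee_rot: [3.141, -0.0, 1.929]
wrist_force: [-1.0, 0.0, -3.7]
width: 0.0098
finger_force: 30.0
```

>>> drive_tool:
  deltas: "0 0.005 0 0 0 0 0; 0 0.01 0 0 0 0 0; 0 0.01 0 0 0 0 0; 0 0.01 0 0 0 0 0"

```text
time: 17.45
tool_pos: [0.621, 0.1973, 0.0758]
ee_rot: [3.141, -0.0, 1.929]
wrist_force: [-0.1, 0.4, -4.2]
width: 0.0097
finger_force: 30.0
```

>>> drive_tool:
  deltas: "0 0.005 0 0 0 0 0; 0 0.01 0 0 0 0 0; 0 0.01 0 0 0 0 0; 0 0.01 0 0 0 0 0"

```text
time: 17.85
tool_pos: [0.622, 0.1976, 0.0759]
ee_rot: [3.141, -0.0, 1.929]
wrist_force: [-0.1, -0.4, -3.9]
width: 0.0096
finger_force: 30.0
```

>>> drive_tool:
  deltas: "0 0.005 0 0 0 0 0; 0 0.01 0 0 0 0 0; 0 0.01 0 0 0 0 0; 0 0.01 0 0 0 0 0"

```text
time: 18.25
tool_pos: [0.6226, 0.1979, 0.0757]
ee_rot: [-3.141, -0.0, 1.929]
wrist_force: [-1.0, 0.2, -2.7]
width: 0.0094
finger_force: 30.0
```

>>> drive_tool:
  deltas: "0 0.005 0 0 0 0 0; 0 0.01 0 0 0 0 0; 0 0.01 0 0 0 0 0; 0 0.01 0 0 0 0 0"

```text
time: 18.65
tool_pos: [0.6234, 0.1982, 0.0757]
ee_rot: [-3.141, -0.0, 1.929]
wrist_force: [-3.0, -1.0, -1.8]
width: 0.0097
finger_force: 30.0
```

>>> drive_tool:
  deltas: "0 0.004 0 0 0 0 0; 0 0.008 0 0 0 0 0; 0 0.008 0 0 0 0 0; 0 0.008 0 0 0 0 0; 0 0.008 0 0 0 0 0"

```text
time: 19.15
tool_pos: [0.6242, 0.1985, 0.0759]
ee_rot: [-3.141, -0.0, 1.929]
wrist_force: [-5.5, -2.3, -1.7]
width: 0.0095
finger_force: 30.0
```

Run:
```python
from h import *
np.set_printoptions(precision=4,suppress=True)
o=robot.get_obs();print(o["tool_pos"],o["wrist_force"],o["wrist_torque"])
s=snapshot("wrist");w=s["img"][150:300,130:380]
z=snapshot("side")["img"][185:235,205:305]; 
cv2.imwrite("pics/w7.png",np.vstack([cv2.resize(w,(500,300)),cv2.resize(z,(500,250),interpolation=2)])[:,:,::-1])
```

```text
[0.6242 0.1985 0.0759] [-5.4852 -2.2622 -1.6926] [-0.4829  1.1595 -0.0044]
```

View pics/w7.png

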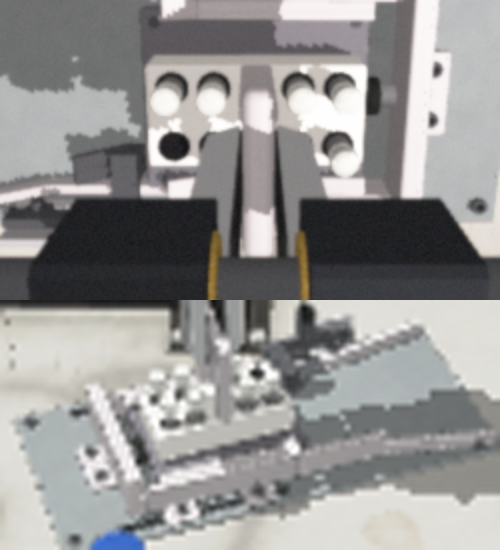

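The wrist crop shows the carrier's front against the buffer (375,95), with the catch tab behind its tail at (125,170). Along-lane push is about 5.9 N, so now the tug test.

>>> drive_tool:
  deltas: "0 -0.005 0 0 0 0 0; 0 -0.01 0 0 0 0 0; 0 -0.015 0 0 0 0 0; 0 -0.02 0 0 0 0 0; 0 -0.02 0 0 0 0 0"

```text
time: 19.75
tool_pos: [0.623, 0.1981, 0.0755]
ee_rot: [3.141, -0.0, 1.929]
wrist_force: [-1.8, -0.1, -4.0]
width: 0.0097
finger_force: 30.0
```

>>> drive_tool:
  deltas: "0 -0.005 0 0 0 0 0; 0 -0.01 0 0 0 0 0; 0 -0.01 0 0 0 0 0; 0 -0.01 0 0 0 0 0"

```text
time: 20.15
tool_pos: [0.6222, 0.1977, 0.0761]
ee_rot: [3.14, -0.0, 1.929]
wrist_force: [-0.7, -1.2, -2.6]
width: 0.0095
finger_force: 30.0
```

>>> drive_tool:
  deltas: "0 -0.005 0 0 0 0 0; 0 -0.01 0 0 0 0 0; 0 -0.01 0 0 0 0 0; 0 -0.01 0 0 0 0 0"

```text
time: 20.55
tool_pos: [0.621, 0.1973, 0.076]
ee_rot: [3.141, -0.0, 1.929]
wrist_force: [-0.1, 0.0, -3.1]
width: 0.0096
finger_force: 30.0
```

>>> drive_tool:
  deltas: "0 -0.003 0 0 0 0 0; 0 -0.006 0 0 0 0 0; 0 -0.006 0 0 0 0 0; 0 -0.006 0 0 0 0 0"

```text
time: 20.95
tool_pos: [0.6203, 0.197, 0.0758]
ee_rot: [3.141, -0.0, 1.929]
wrist_force: [-0.5, 0.1, -3.4]
width: 0.0097
finger_force: 30.0
```

>>> drive_tool:
  deltas: "0 -0.003 0 0 0 0 0; 0 -0.006 0 0 0 0 0; 0 -0.006 0 0 0 0 0; 0 -0.006 0 0 0 0 0"

```text
time: 21.35
tool_pos: [0.6199, 0.1969, 0.076]
ee_rot: [3.141, -0.0, 1.929]
wrist_force: [0.8, 0.3, -3.5]
width: 0.0097
finger_force: 30.0
```

Run:
```python
from h import *
np.set_printoptions(precision=4,suppress=True)
for i in range(4):
    s=snapshot("wrist"); o=robot.get_obs();print(o["tool_pos"],o["wrist_force"],o["wrist_torque"])
w=s["img"][215:275,130:230]; u=cv2.imread("pics/w6.png")
cv2.imwrite("pics/w8.png",np.vstack([cv2.resize(w,(600,360),interpolation=2)])[:,:,::-1])
```

```text
[0.6199 0.1969 0.076 ] [ 2.1315  0.7877 -3.2465] [ 0.1205 -0.1942  0.0681]
[0.6199 0.197  0.076 ] [ 0.4137  0.0643 -2.6792] [ 0.0128 -0.2364  0.0352]
[0.6199 0.1969 0.076 ] [ 1.6031  0.7894 -2.5301] [ 0.0607 -0.2923  0.0735]
[0.6199 0.197  0.076 ] [ 0.43    0.8585 -2.1962] [ 0.0878 -0.2613  0.0437]
```

>>> drive_tool:
  deltas: "0 -0.003 0 0 0 0 0; 0 -0.006 0 0 0 0 0; 0 -0.006 0 0 0 0 0; 0 -0.006 0 0 0 0 0"

```text
time: 21.95
tool_pos: [0.6195, 0.1968, 0.0761]
ee_rot: [3.14, -0.0, 1.929]
wrist_force: [2.5, 0.8, -2.2]
width: 0.0098
finger_force: 30.0
```

>>> drive_tool:
  deltas: "0 -0.003 0 0 0 0 0; 0 -0.004 0 0 0 0 0; 0 -0.004 0 0 0 0 0; 0 -0.004 0 0 0 0 0"

```text
time: 22.35
tool_pos: [0.6191, 0.1966, 0.0761]
ee_rot: [3.14, -0.0, 1.929]
wrist_force: [3.0, 1.9, -1.3]
width: 0.0098
finger_force: 30.0
```

>>> drive_tool:
  deltas: "0 -0.004 0 0 0 0 0; 0 -0.007 0 0 0 0 0; 0 -0.007 0 0 0 0 0; 0 -0.007 0 0 0 0 0; 0 -0.007 0 0 0 0 0"

```text
time: 22.85
tool_pos: [0.6188, 0.1965, 0.0761]
ee_rot: [3.14, -0.0, 1.929]
wrist_force: [4.8, 2.7, -2.3]
width: 0.0098
finger_force: 30.0
```

>>> drive_tool:
  deltas: "0 -0.004 0 0 0 0 0; 0 -0.004 0 0 0 0 0; 0 -0.004 0 0 0 0 0; 0 -0.004 0 0 0 0 0; 0 -0.004 0 0 0 0 0"

```text
time: 23.35
tool_pos: [0.6186, 0.1965, 0.0761]
ee_rot: [3.139, -0.0, 1.929]
wrist_force: [5.3, 3.1, -2.8]
width: 0.0096
finger_force: 30.0
```

>>> drive_tool:
  deltas: "0 0.01 0 0 0 0 0; 0 0.02 0 0 0 0 0; 0 0.03 0 0 0 0 0; 0 0.03 0.003 0 0 0 0; 0 0.03 0.003 0 0 0 0"

```text
time: 23.85
tool_pos: [0.6199, 0.1968, 0.0752]
ee_rot: [-3.14, 0.0, 1.929]
wrist_force: [0.8, 0.4, -2.1]
width: 0.0095
finger_force: 30.0
```

>>> drive_tool:
  deltas: "0 0.003 0.003 0 0 0 0; 0 0.003 0.003 0 0 0 14; 0 0.003 0.003 0 0 0 25; 0 0.003 0.003 0 0 0 40; 0 0.003 0.003 0 0 0 40"

```text
time: 24.35
tool_pos: [0.6206, 0.1971, 0.0753]
ee_rot: [-3.141, 0.0, 1.929]
wrist_force: [-0.4, 0.5, -1.0]
width: 0.0345
finger_force: 0.0
```

>>> drive_tool:
  deltas: "0 0 0 0 0 0 40; 0 0 -0.1 0 0 0 40; 0 0 -0.3 0 0 0 40; 0 0 -0.6 0 0 0 40; 0 0 -1 0 0 0 40"

```text
time: 24.85
tool_pos: [0.6196, 0.1969, 0.1747]
ee_rot: [-3.138, -0.001, 1.929]
wrist_force: [-0.2, -0.2, -0.4]
width: 0.0401
finger_force: 0.0
```

>>> drive_tool:
  deltas: "0 0 0 0 0 0 40; 0 0 0 0 0 0 40; 0 0 0 0 0 0 40"

```text
time: 25.15
tool_pos: [0.6201, 0.197, 0.1739]
ee_rot: [-3.139, -0.0, 1.929]
wrist_force: [0.2, -0.2, -0.3]
width: 0.04
finger_force: 0.0
```

Run:
```python
from h import *
o=robot.get_obs();print(o["tool_pos"],o["wrist_force"],o["width"])
s=snapshot("wrist"); cv2.imwrite("pics/w9.png",cv2.resize(s["img"],(800,600),interpolation=2)[:,:,::-1])
```

```text
[0.62008833 0.19704893 0.17393413] [ 0.1563773  -0.22858578 -0.30791483] 0.04003872294444665
```

View pics/w9.png

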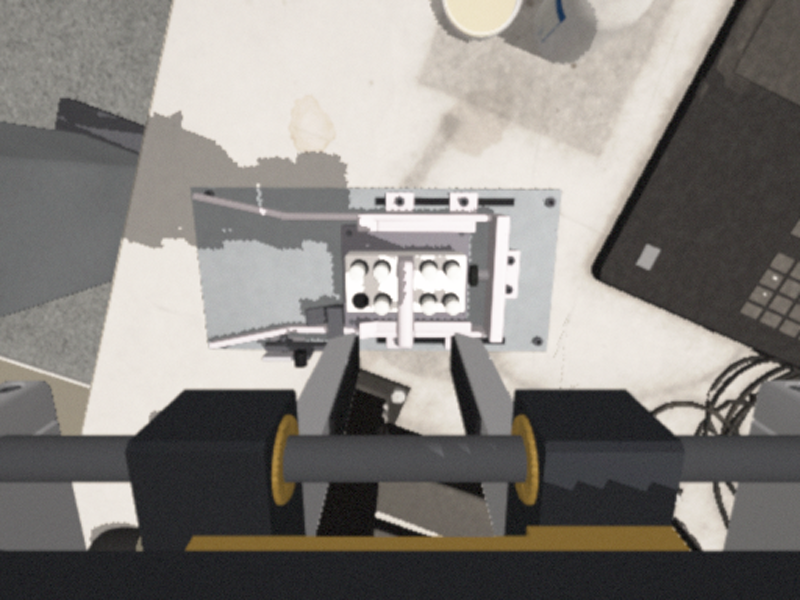

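The carrier lies straight between the rails at (405,280), close to the buffer at (474,275). The catch is behind its tail at about (335,318), and the gripper is clear. Handing in.

```bash
python3 -c "
from bench import robot
print(robot.close_job())"
```

```text
the job is handed in; nothing more can be done
None
```

The carrier is home in the dock with the catch behind it: it held a gentle tug of about 6 N, then I released it, raised the gripper clear and handed the job in; no verdict came back.

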